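# Find the unlocked flap of the gauge chest and push it open

### The job

Three of the four blue flaps in the top of the grey gauge chest are locked and one is free. With the fingertips, press gently on the black pads, one flap after another, until you find the flap that rocks; then push that flap open until it stands upright or leans back, and leave it so. Nothing needs to be picked up: press nothing hard, and leave the nuts, the pen and the plug gauge where they lie.

Things in the scene. Friction and masses are not known exactly. Their poses are not given: they have to be found in the camera images.
- gauge_chest: grey steel chest, 126 x 316 x 75 mm (x, y, z), fixed to the bench; origin at the centre of its underside, x away from the robot (yaw within 0.2 rad), y along the row of four identical blue flaps, z up. Rim and tops of the shut flaps (pads apart) are 75 mm above the bench. The flaps lie 76 mm apart (y = +114, +38, -38, -114 mm), each over a compartment. Which one is free differs each time
- flap1 (a joint): hinge angle of blue flap 1 (the chest's +y end), rad: 0 = shut, flush; grows as its tail goes down and its lip rises; 1.57 = upright, 1.9 = stop, leaning away from the robot. A free flap stays at any angle it is left (friction 0.025 N m, 1 to 2 N at the pad); a locked one turns under 0.08 rad (only its pad gives). Both look alike
- flap1_pad (a point): centre of the top of the springy black rubber press pad (24 mm across, standing 8 mm above the tail of flap 1, 26 mm beyond its hinge line); moves with the flap. The pad gives 1 mm per 2 N, 7 mm at most. The space under a free tail is clear to 40 mm below the chest's top
- flap1_hinge (a point): middle of the hinge line of flap 1, which runs along the chest's y, 3 mm below the chest's top; fixed. The flap (66 mm wide, 6 mm thick, polished: friction about 0.3) pivots on it like a see-saw: the tail reaches 40 mm from it away from the robot, the lip, with its rolled edge of 8 mm, 60 mm towards the robot
- flap2 (a joint): hinge angle of blue flap 2 (second from the +y end), rad: 0 = shut, flush; grows as its tail goes down and its lip rises; 1.57 = upright, 1.9 = stop, leaning away from the robot. A free flap stays at any angle it is left (friction 0.025 N m, 1 to 2 N at the pad); a locked one turns under 0.08 rad (only its pad gives). Both look alike
- flap2_pad (a point): centre of the top of the springy black rubber press pad (24 mm across, standing 8 mm above the tail of flap 2, 26 mm beyond its hinge line); moves with the flap. The pad gives 1 mm per 2 N, 7 mm at most. The space under a free tail is clear to 40 mm below the chest's top
- flap2_hinge (a point): middle of the hinge line of flap 2, which runs along the chest's y, 3 mm below the chest's top; fixed. The flap (66 mm wide, 6 mm thick, polished: friction about 0.3) pivots on it like a see-saw: the tail reaches 40 mm from it away from the robot, the lip, with its rolled edge of 8 mm, 60 mm towards the robot
- flap3 (a joint): hinge angle of blue flap 3 (third from the +y end), rad: 0 = shut, flush; grows as its tail goes down and its lip rises; 1.57 = upright, 1.9 = stop, leaning away from the robot. A free flap stays at any angle it is left (friction 0.025 N m, 1 to 2 N at the pad); a locked one turns under 0.08 rad (only its pad gives). Both look alike
- flap3_pad (a point): centre of the top of the springy black rubber press pad (24 mm across, standing 8 mm above the tail of flap 3, 26 mm beyond its hinge line); moves with the flap. The pad gives 1 mm per 2 N, 7 mm at most. The space under a free tail is clear to 40 mm below the chest's top
- flap3_hinge (a point): middle of the hinge line of flap 3, which runs along the chest's y, 3 mm below the chest's top; fixed. The flap (66 mm wide, 6 mm thick, polished: friction about 0.3) pivots on it like a see-saw: the tail reaches 40 mm from it away from the robot, the lip, with its rolled edge of 8 mm, 60 mm towards the robot
- flap4 (a joint): hinge angle of blue flap 4 (the chest's -y end), rad: 0 = shut, flush; grows as its tail goes down and its lip rises; 1.57 = upright, 1.9 = stop, leaning away from the robot. A free flap stays at any angle it is left (friction 0.025 N m, 1 to 2 N at the pad); a locked one turns under 0.08 rad (only its pad gives). Both look alike
- flap4_pad (a point): centre of the top of the springy black rubber press pad (24 mm across, standing 8 mm above the tail of flap 4, 26 mm beyond its hinge line); moves with the flap. The pad gives 1 mm per 2 N, 7 mm at most. The space under a free tail is clear to 40 mm below the chest's top
- flap4_hinge (a point): middle of the hinge line of flap 4, which runs along the chest's y, 3 mm below the chest's top; fixed. The flap (66 mm wide, 6 mm thick, polished: friction about 0.3) pivots on it like a see-saw: the tail reaches 40 mm from it away from the robot, the lip, with its rolled edge of 8 mm, 60 mm towards the robot
- nut_a: silver wheel nut, 30 mm across, 19 mm high, standing on the bench between robot and chest, left; origin under its centre; a bystander, to be left alone
- nut_b: silver wheel nut, 30 mm across, 19 mm high, standing on the bench between robot and chest, right; origin under its centre; a bystander, to be left alone
- marker: white marker pen with a red cap, 17 x 130 x 18 mm, lying along its y on the bench between robot and chest; origin under its middle; a bystander, to be left alone
- plug: plug gauge, black grip with steel ends and a green band, 30 x 123 x 27 mm, lying along its y on the bench behind the chest; origin under its middle; a bystander, to be left alone

How it is judged:
On the way, in this order (a step that is already met when the one before it is completed fails the run):
1. the free flap has been rocked: its lip has come up (hinge past 0.15 rad) (value of joint any of flap1, flap2, flap3, flap4 above 0.15 rad), for 0.1 s.
2. the free flap has been pushed open (hinge past 1.4 rad) (value of joint any of flap1, flap2, flap3, flap4 above 1.4 rad), for 0.2 s.
At the end, for the whole second after the job is handed in: one flap (only the free one can) stands open, its hinge past 1.4 rad (80 degrees), and all flaps are at rest (under 0.1 rad/s) (value of joint any of flap1, flap2, flap3, flap4 above 1.4 rad and velocity of joint flap1 between -0.1 and 0.1 rad/s and velocity of joint flap2 between -0.1 and 0.1 rad/s and velocity of joint flap3 between -0.1 and 0.1 rad/s and velocity of joint flap4 between -0.1 and 0.1 rad/s); the robot touches nothing.
It fails at once if the fingers pressed or gripped the chest or a flap with more than 40 N (contact force between the fingers and gauge_chest above 40 N).
It fails at once if a nut, the pen or the plug gauge was moved or lifted by more than 15 mm (distance of any of nut_a, nut_b, marker, plug from where it was at the start of the episode above 0.015 m).
It also fails if it takes over 45 s, if anything falls off the work surface, if the arm or the gripper's body presses on something with over 40 N, if the wrist force passes 120 N, or if a joint passes its speed limit or range.

### The arm

A 6-joint arm with a two-finger parallel gripper is mounted at the origin on a cart in front of the work surface, level with it; the furniture and walls round the work are solid. World frame = base frame: x ahead of the robot, y to its left, z up, the work surface at z = 0. Lengths are in m, angles in rad, forces in N, time in s.
With the tool pointing down it reaches from about 0.3 to 0.875 m from the base axis. Payload 4.2 kg.
Tool frame: the origin (TCP) lies at the very end of the fingers, on their centre line; the grasp point (between the pads) lies arm.grip_point_offset behind it (arm.grip_point_offset is the distance from the TCP to the grasp point, in m); z points along the fingers, y is the line along which they close (so a half turn about z gives the same grasp; the last joint's range is limited). The gripper opens to 85 mm and grips with 20 to 120 N. Pads are 22 mm wide; open, the fingers measure 114 mm over their backs; the gripper's body (76 mm by 85 mm) begins 54 mm behind the grasp point. The pads swing forward as they close: fully open they stand 13 mm farther back than shut.
Start: joints at [-1.292, 0.32, 1.565, -0, 1.257, -0.02], TCP at [0.169, -0.55, 0.231] pointing down, gripper open.
Joint ranges: [-3.11, 3.11], [-0.84, 2.01], [0.21, 2.61], [-1.34, 4.49], [0.05, 2.63], [-2.56, 2.56]. Speed limits (rad/s): [2.57, 2.57, 3.14, 3.14, 3.14, 3.14].

### API

Orientations are given as a 3x3 rotation matrix whose columns are the frame's x, y, z axes.
In Python, from plant import monitor, cams, arm gives the robot as it stands.
- The arm moves only by the tool carry_out, never from a script. Its argument "rows" is a list of rows, each an object of numbers: "tx", "ty", "tz": the shift along the tool's x, y, z normalised to -1 to 1, where 1 is 250 mm; "roll": the turn about the tool's z normalised to -1 to 1, where 1 is pi rad; "hand": the finger opening in mm, from 0 to 85.4. In form: [{"tx": .., "ty": .., "tz": .., "roll": .., "hand": ..}, ...]. A call has exactly 5 rows; each row is the pose to reach, as a shift and turn from the pose commanded when the call began, along the tool's axes at that moment, turning the shorter way round; what a row does not reach only later rows make up. A row lasts 1/10 s, in which the tool goes at most 50 mm and 8.59 degrees, less where a joint would pass 70% of its speed; a pose out of reach is approached as far as the arm can. A call with a number of a shift or a turn outside -1 to 1 is refused whole. A call with a gripper value outside its range is refused whole. The fingers move at their own pace and stop on an object; "newtons" is the grip in N (left out, the last holds). Time passes only in rows, so rows that repeat a pose let the fingers close, or fill a call up. It gives the time, the measured TCP pose, the force, the opening and the grip force at its end, in the units of the state.
- monitor.sense(): the state, without advancing time (a new reading comes with each control period).
- cams.get_image(name): name is "side" or "top"; returns a dict with "image" (480x640x3 uint8, blue, green, red), "vfov" (degrees; the focal length in pixels is half the picture's height over the tangent of half this angle, whatever the lens; pixels are square), "cx", "cy" (the principal point, pixels), "cam_to_world" (4x4, takes a point from camera to world coordinates). Camera axes: x right, y down, z forward; pixel columns grow to the right and rows downward; lengths in m; the calibration is good to about 2 mm. A picture is of the moment at which its call begins. There is no depth.
- arm.finish_job(): hands the job in; it is judged then, once.
The state is a dict: "time_s": time; "joints": joint angles; "dq": joint speeds; "joint_torque": joint torques, N m; "position": TCP position; "orientation": TCP orientation; "contact_force": force on the tool from outside, world axes, zero at the start; "torque": the same for the moment, N m; "grip_width": opening from 0.0 (shut) to 1.0 (fully open); "gripper_force": force on a finger pad.
Only numpy, scipy, OpenCV 4.12 (cv2) and the standard library are available. Lean on these libraries where they do the work, as an engineer would, in place of code of your own. Each camera call takes 0.05 s, during which the arm holds its last target. There are 200 camera calls.

## Working session

There is one attempt and no reset: what is moved stays moved. The work goes in short steps, Python scripts to look and compute and a tool call to move; the robot and the scene stay as the last step left them, time stands still between calls to the robot, and variables do not carry over. Pictures are saved under pics/ and viewed, at most 10 in all, crops included, and the job is handed in when it is done.

Besides the shell and the picture viewer there is one more tool, called after "Request:" as name(argument=value, ...) on one line, values as JSON. carry_out: Moves the arm, as the interface text tells. Its arguments: {"type":"object","properties":{"rows":{"type":"array","items":{"type":"object","properties":{"tx":{"type":"number","minimum":-1,"maximum":1},"ty":{"type":"number","minimum":-1,"maximum":1},"tz":{"type":"number","minimum":-1,"maximum":1},"roll":{"type":"number","minimum":-1,"maximum":1},"hand":{"type":"number"}}}},"newtons":{"type":"number"}},"required":["rows"]}

```bash
ls; mkdir -p pics
python3 - <<'E'
from plant import monitor, cams, arm
import cv2,numpy as np
s=monitor.sense();print(s['time_s'],s['position'],np.round(s['orientation'],3).tolist(),s['contact_force'],s['grip_width'],arm.grip_point_offset)
for n in('top','side'):
    d=cams.get_image(n);cv2.imwrite(f'pics/{n}0.png',d['image']);print(n,d['vfov'],d['cx'],d['cy'],np.round(d['cam_to_world'],4).tolist(),[k for k in d])
E
```

```text
pics
0.0 [ 0.16912061 -0.54907065  0.23049178] [[0.956, 0.294, -0.0], [0.294, -0.956, 0.002], [0.0, -0.002, -1.0]] [0.32548303 0.96053925 0.62034946] 0.9985469450625343 0.0187
top 42.37855982664227 326.9104800484932 246.1120965522571 [[0.0083, -0.9977, 0.0671, 0.4146], [-0.9999, -0.0093, -0.0145, 0.1751], [0.0151, -0.067, -0.9976, 0.9701], [0.0, 0.0, 0.0, 1.0]] ['image', 'vfov', 'cx', 'cy', 'cam_to_world']
side 49.68450036335747 332.5317536374447 237.4544821622751 [[0.9823, -0.1261, 0.1387, 0.3662], [-0.1871, -0.6155, 0.7656, -0.4811], [-0.0111, -0.778, -0.6282, 0.6157], [0.0, 0.0, 0.0, 1.0]] ['image', 'vfov', 'cx', 'cy', 'cam_to_world']
```

View pics/top0.png

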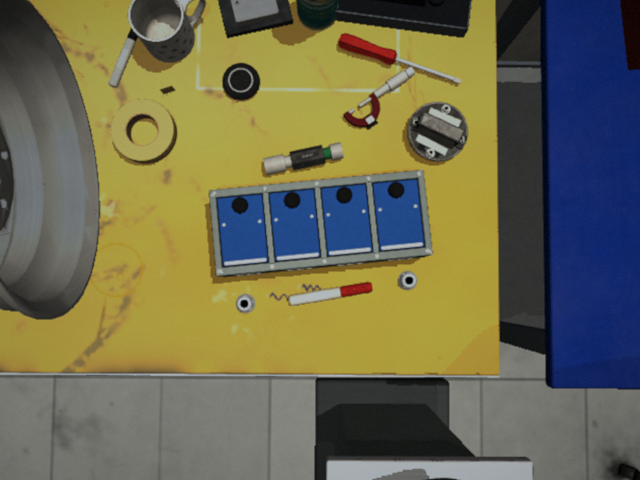

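View pics/side0.png

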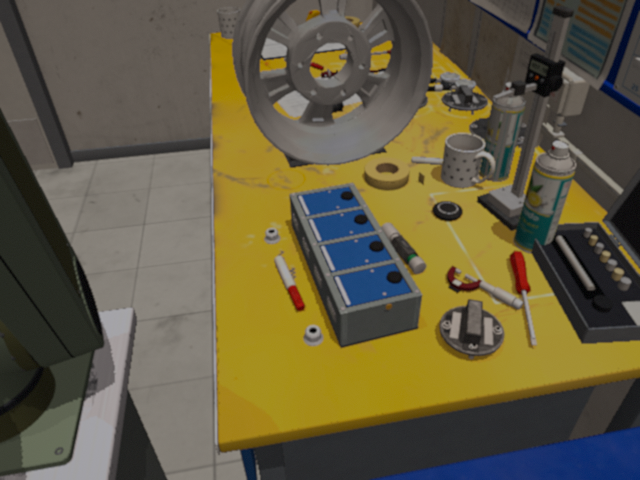

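The top view shows pads 1–4 at about (240,205), (292,200), (344,195), (396,190). The side view shows them at about (346,196), (361,219), (376,246), (394,277). The nuts and pen lie in front of the chest and the plug gauge behind it.

Run:
```python
from plant import cams
import numpy as np
P={'top':[(240,205),(292,200),(344,194.7),(396,189.5)],'side':[(346,196),(361,219),(376,246),(394,277)]}
for n in P:
    d=cams.get_image(n);f=240/np.tan(np.radians(d['vfov']/2));T=d['cam_to_world']
    W=[]
    for u,v in P[n]:
        r=T[:3,:3]@[(u-d['cx'])/f,(v-d['cy'])/f,1];W.append(T[:3,3]+r*(.083-T[2,3])/r[2])
    W=np.array(W);print(n,W.round(4).tolist(),np.linalg.norm(np.diff(W,axis=0),axis=1))
    e=W[0]-W[3];print('yaw',np.arctan2(-e[0],e[1]))
```

```text
top [[0.5324, 0.2878, 0.083], [0.5404, 0.2131, 0.083], [0.5489, 0.1381, 0.083], [0.5573, 0.0629, 0.083]] [0.07514776 0.07546733 0.07573221]
yaw 0.1103003115429587
side [[0.5301, 0.2808, 0.083], [0.5408, 0.2077, 0.083], [0.5479, 0.1327, 0.083], [0.556, 0.0575, 0.083]] [0.07393366 0.07523715 0.07572504]
yaw 0.11555372859257237
```

```bash
cat > h.py <<'E'
from plant import monitor
import numpy as np
Y=.112; C=np.array([np.cos(Y),np.sin(Y),0]); pads=np.array([[.532,.285],[.5405,.2105],[.5487,.1355],[.557,.060]])
def go(x,y,z):
    s=monitor.sense();R=s['orientation']
    print('t',round(s['time_s'],2),'pos',s['position'].round(4),'yaw',round(np.arctan2(R[1,0],R[0,0]),3),'F',np.round(s['contact_force'],2),'w',round(s['grip_width'],3))
    print('shift/250mm',(R.T@(np.array([x,y,z])-s['position'])/.25).round(3),'roll',round((np.arctan2(R[1,0],R[0,0])-Y)/np.pi,3))
E
python3 -c "
from h import *
go(.557,.06,.16)"
```

```text
t 0.2 pos [ 0.1692 -0.5493  0.2308] yaw 0.299 F [ 0.18 -0.06 -0.39] w 0.997
shift/250mm [ 2.2   -1.872  0.285] roll 0.059
```

Request:
carry_out(rows=[{"tx":0.15,"ty":-0.13,"tz":0,"roll":0.02,"hand":0},{"tx":0.3,"ty":-0.26,"tz":0,"roll":0.04,"hand":0},{"tx":0.45,"ty":-0.39,"tz":0,"roll":0.06,"hand":0},{"tx":0.6,"ty":-0.52,"tz":0,"roll":0.06,"hand":0},{"tx":0.75,"ty":-0.65,"tz":0,"roll":0.06,"hand":0}], newtons=20)

```text
time_s: 0.7
position: [0.3012, -0.3373, 0.2313]
orientation: [[0.994, 0.109, 0.0], [0.109, -0.994, -0.0], [0.0, 0.0, -1.0]]
contact_force: [1.2, -0.1, 0.4]
grip_width: 0.141
gripper_force: 0.0
```

```bash
python3 -c "
from h import *
go(.557,.06,.16)"
```

```text
t 0.7 pos [ 0.3012 -0.3373  0.2313] yaw 0.11 F [ 1.16 -0.11  0.38] w 0.141
shift/250mm [ 1.191 -1.468  0.285] roll -0.001
```

Request:
carry_out(rows=[{"tx":0.12,"ty":-0.15,"tz":0,"roll":0,"hand":0},{"tx":0.24,"ty":-0.3,"tz":0,"roll":0,"hand":0},{"tx":0.36,"ty":-0.45,"tz":0,"roll":0,"hand":0},{"tx":0.48,"ty":-0.6,"tz":0,"roll":0,"hand":0},{"tx":0.6,"ty":-0.74,"tz":0,"roll":0,"hand":0}])

```text
time_s: 1.2
position: [0.4299, -0.1367, 0.2314]
orientation: [[0.994, 0.11, 0.0], [0.11, -0.994, -0.0], [0.0, 0.0, -1.0]]
contact_force: [1.1, -0.8, -0.4]
grip_width: -0.001
gripper_force: 0.0
```

Request:
carry_out(rows=[{"tx":0.12,"ty":-0.15,"tz":0.05,"roll":0,"hand":0},{"tx":0.24,"ty":-0.3,"tz":0.1,"roll":0,"hand":0},{"tx":0.36,"ty":-0.45,"tz":0.15,"roll":0,"hand":0},{"tx":0.48,"ty":-0.6,"tz":0.22,"roll":0,"hand":0},{"tx":0.59,"ty":-0.72,"tz":0.28,"roll":0,"hand":0}])

```text
time_s: 1.7
position: [0.5568, 0.0588, 0.1605]
orientation: [[0.994, 0.111, -0.0], [0.111, -0.994, -0.0], [-0.0, -0.0, -1.0]]
contact_force: [-0.2, -1.1, 0.4]
grip_width: 0.0
gripper_force: 0.0
```

```bash
python3 -c "
from h import *
go(.557,.06,.1)"
```

```text
t 1.7 pos [0.5568 0.0588 0.1605] yaw 0.111 F [-0.15 -1.08  0.39] w 0.0
shift/250mm [ 0.002 -0.005  0.242] roll -0.0
```

Request:
carry_out(rows=[{"tx":0,"ty":-0.005,"tz":0.1,"roll":0,"hand":0},{"tx":0,"ty":-0.005,"tz":0.2,"roll":0,"hand":0},{"tx":0,"ty":-0.005,"tz":0.26,"roll":0,"hand":0},{"tx":0,"ty":-0.005,"tz":0.26,"roll":0,"hand":0},{"tx":0,"ty":-0.005,"tz":0.26,"roll":0,"hand":0}])

```text
time_s: 2.2
position: [0.5562, 0.0577, 0.0965]
orientation: [[0.994, 0.11, 0.0], [0.11, -0.994, -0.0], [0.0, 0.0, -1.0]]
contact_force: [-0.2, -0.6, -0.4]
grip_width: 0.001
gripper_force: 0.0
```

Run:
```python
from plant import cams
import cv2,numpy as np
a=cams.get_image('side')['image'][160:340,260:460];b=cams.get_image('top')['image'][140:290,190:440]
cv2.imwrite('pics/c1.png',np.vstack([cv2.resize(a,(400,360),interpolation=2).copy(),cv2.resize(b,(400,240),interpolation=2)]))
from h import go;go(.557,.06,.079)
```

```text
t 2.3 pos [0.5568 0.0577 0.0975] yaw 0.11 F [0.01 0.43 0.09] w -0.001
shift/250mm [ 0.001 -0.009  0.074] roll -0.001
```

View pics/c1.png

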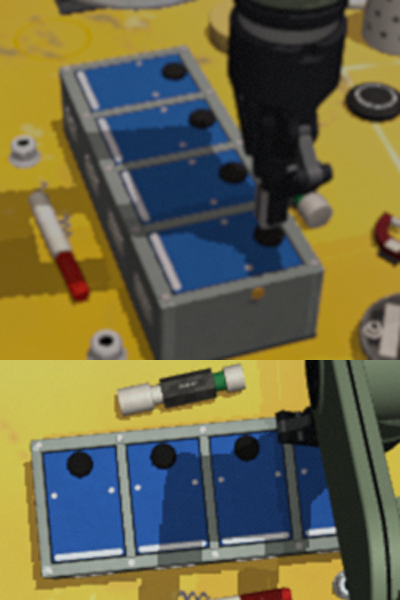

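The side crop shows the shut fingertips right over pad 4, at crop position (268,235). Next I press gently.

Request:
carry_out(rows=[{"tx":0,"ty":0,"tz":0.03,"roll":0,"hand":0},{"tx":0,"ty":0,"tz":0.05,"roll":0,"hand":0},{"tx":0,"ty":0,"tz":0.06,"roll":0,"hand":0},{"tx":0,"ty":0,"tz":0.07,"roll":0,"hand":0},{"tx":0,"ty":0,"tz":0.07,"roll":0,"hand":0}])

```text
time_s: 2.8
position: [0.5561, 0.0577, 0.0792]
orientation: [[0.994, 0.11, 0.0], [0.11, -0.994, -0.0], [0.0, 0.0, -1.0]]
contact_force: [-1.1, -0.5, 5.9]
grip_width: 0.0
gripper_force: 3.1
```

Request:
carry_out(rows=[{"tx":0,"ty":0,"tz":0.005,"roll":0,"hand":0},{"tx":0,"ty":0,"tz":0.007,"roll":0,"hand":0},{"tx":0,"ty":0,"tz":0.007,"roll":0,"hand":0},{"tx":0,"ty":0,"tz":0.007,"roll":0,"hand":0},{"tx":0,"ty":0,"tz":0.007,"roll":0,"hand":0}])

```text
time_s: 3.3
position: [0.5561, 0.0576, 0.0782]
orientation: [[0.994, 0.11, 0.001], [0.11, -0.994, -0.0], [0.001, 0.0, -1.0]]
contact_force: [-1.7, 0.6, 7.8]
grip_width: 0.001
gripper_force: 4.1
```

Flap 4 is locked: the force rises by about 2 N per mm, so only its pad gives. On to flap 3.

Request:
carry_out(rows=[{"tx":0,"ty":0,"tz":-0.09,"roll":0,"hand":0},{"tx":0,"ty":-0.152,"tz":-0.09,"roll":0,"hand":0},{"tx":0,"ty":-0.304,"tz":-0.09,"roll":0,"hand":0},{"tx":0,"ty":-0.304,"tz":-0.04,"roll":0,"hand":0},{"tx":0,"ty":-0.304,"tz":-0.02,"roll":0,"hand":0}])

```text
time_s: 3.8
position: [0.5469, 0.1337, 0.0809]
orientation: [[0.994, 0.112, -0.001], [0.112, -0.994, -0.001], [-0.002, 0.0, -1.0]]
contact_force: [0.1, 1.1, 1.8]
grip_width: 0.003
gripper_force: 1.5
```

Request:
carry_out(rows=[{"tx":0,"ty":0,"tz":0.01,"roll":0,"hand":0},{"tx":0,"ty":0,"tz":0.02,"roll":0,"hand":0},{"tx":0,"ty":0,"tz":0.02,"roll":0,"hand":0},{"tx":0,"ty":0,"tz":0.02,"roll":0,"hand":0},{"tx":0,"ty":0,"tz":0.02,"roll":0,"hand":0}])

```text
time_s: 4.3
position: [0.5478, 0.1326, 0.0772]
orientation: [[0.994, 0.11, 0.0], [0.11, -0.994, -0.001], [0.0, 0.001, -1.0]]
contact_force: [1.0, -0.7, 1.6]
grip_width: -0.003
gripper_force: 0.5
```

Flap 3 gives way at only 1.6 N, so it is the free one. I press it further down.

Request:
carry_out(rows=[{"tx":0,"ty":0,"tz":0.015,"roll":0,"hand":0},{"tx":0,"ty":0,"tz":0.03,"roll":0,"hand":0},{"tx":0,"ty":0,"tz":0.04,"roll":0,"hand":0},{"tx":0,"ty":0,"tz":0.04,"roll":0,"hand":0},{"tx":0,"ty":0,"tz":0.04,"roll":0,"hand":0}])

```text
time_s: 4.8
position: [0.5474, 0.1333, 0.0667]
orientation: [[0.994, 0.11, -0.001], [0.11, -0.994, -0.0], [-0.001, -0.0, -1.0]]
contact_force: [-0.5, -1.4, 0.0]
grip_width: -0.002
gripper_force: 0.4
```

Request:
carry_out(rows=[{"tx":0,"ty":0,"tz":0.01,"roll":0,"hand":0},{"tx":0,"ty":0,"tz":0.02,"roll":0,"hand":0},{"tx":0,"ty":0,"tz":0.03,"roll":0,"hand":0},{"tx":0,"ty":0,"tz":0.04,"roll":0,"hand":0},{"tx":0,"ty":0,"tz":0.04,"roll":0,"hand":0}])

```text
time_s: 5.3
position: [0.5477, 0.1334, 0.0566]
orientation: [[0.994, 0.11, 0.0], [0.11, -0.994, 0.0], [0.0, -0.0, -1.0]]
contact_force: [0.1, 0.4, 0.4]
grip_width: -0.002
gripper_force: 0.3
```

Request:
carry_out(rows=[{"tx":0,"ty":0,"tz":-0.15,"roll":0,"hand":0},{"tx":0,"ty":0,"tz":-0.3,"roll":0,"hand":0},{"tx":0,"ty":0,"tz":-0.45,"roll":0,"hand":0},{"tx":-0.2,"ty":0,"tz":-0.45,"roll":0,"hand":0},{"tx":-0.4,"ty":0,"tz":-0.45,"roll":0,"hand":0}])

```text
time_s: 5.8
position: [0.4485, 0.1224, 0.1703]
orientation: [[0.994, 0.11, 0.003], [0.11, -0.994, 0.001], [0.003, -0.0, -1.0]]
contact_force: [-0.8, 0.0, 0.4]
grip_width: -0.001
gripper_force: 0.0
```

Run:
```python
from plant import cams
import cv2,numpy as np
a=cams.get_image('side')['image'][120:340,240:460]
cv2.imwrite('pics/c2.png',cv2.resize(a,None,fx=2.5,fy=2.5,interpolation=2))
from h import go;go(.557,.06,.079)
```

```text
t 5.85 pos [0.4353 0.1199 0.1673] yaw 0.11 F [-10.78  -1.33  -2.09] w 0.002
shift/250mm [0.463 0.291 0.346] roll -0.001
```

View pics/c2.png

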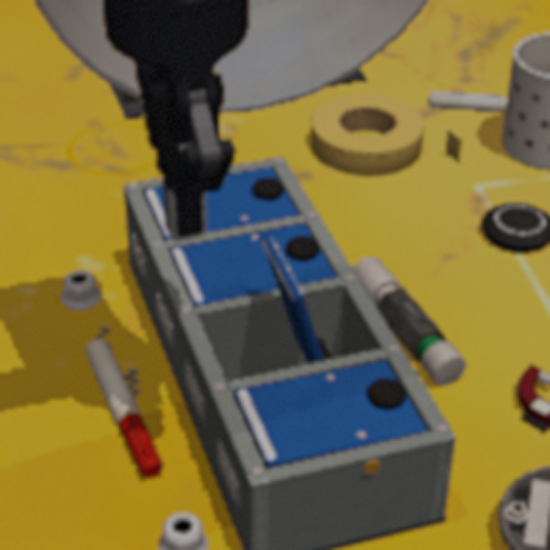

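The crop shows flap 3 already standing nearly upright, with its lip at crop (268,240) and its base at (318,352). I come down on the robot side and push it a little further over.

Request:
carry_out(rows=[{"tx":0,"ty":0,"tz":0.08,"roll":0,"hand":0},{"tx":0,"ty":0,"tz":0.16,"roll":0,"hand":0},{"tx":0,"ty":0,"tz":0.24,"roll":0,"hand":0},{"tx":0,"ty":0,"tz":0.26,"roll":0,"hand":0},{"tx":0,"ty":0,"tz":0.26,"roll":0,"hand":0}])

```text
time_s: 6.35
position: [0.4478, 0.1221, 0.1038]
orientation: [[0.994, 0.11, -0.002], [0.11, -0.994, -0.001], [-0.002, 0.0, -1.0]]
contact_force: [-0.4, -0.1, -0.6]
grip_width: -0.001
gripper_force: 0.0
```

```bash
python3 -c "
from h import *
h=np.array([.5217,.131,.105]);go(*(h-.008*C))"
```

```text
t 6.35 pos [0.4478 0.1221 0.1038] yaw 0.11 F [-0.43 -0.15 -0.6 ] w -0.001
shift/250mm [ 0.266 -0.003 -0.005] roll -0.001
```

Request:
carry_out(rows=[{"tx":0.05,"ty":0,"tz":0,"roll":0,"hand":0},{"tx":0.1,"ty":0,"tz":0,"roll":0,"hand":0},{"tx":0.15,"ty":0,"tz":0,"roll":0,"hand":0},{"tx":0.19,"ty":0,"tz":0,"roll":0,"hand":0},{"tx":0.2,"ty":0,"tz":0,"roll":0,"hand":0}])

```text
time_s: 6.85
position: [0.4996, 0.1279, 0.1047]
orientation: [[0.994, 0.11, 0.001], [0.11, -0.994, 0.0], [0.001, -0.0, -1.0]]
contact_force: [-0.4, 1.1, 0.2]
grip_width: -0.003
gripper_force: 0.3
```

Request:
carry_out(rows=[{"tx":0.015,"ty":0,"tz":0,"roll":0,"hand":0},{"tx":0.03,"ty":0,"tz":0,"roll":0,"hand":0},{"tx":0.045,"ty":0,"tz":0,"roll":0,"hand":0},{"tx":0.06,"ty":0,"tz":0,"roll":0,"hand":0},{"tx":0.065,"ty":0,"tz":0,"roll":0,"hand":0}])

```text
time_s: 7.35
position: [0.5143, 0.1296, 0.1045]
orientation: [[0.994, 0.11, 0.0], [0.11, -0.994, -0.0], [0.0, 0.0, -1.0]]
contact_force: [-0.3, -1.2, -0.5]
grip_width: 0.002
gripper_force: 0.4
```

Run:
```python
from plant import cams
import cv2,numpy as np
a=cams.get_image('side')['image'][120:340,240:460]
cv2.imwrite('pics/c3.png',cv2.resize(a,None,fx=2.5,fy=2.5,interpolation=2))
from h import go;go(.557,.06,.079)
```

```text
t 7.4 pos [0.5144 0.1296 0.1045] yaw 0.11 F [ 0.19 -0.67 -0.11] w 0.005
shift/250mm [0.139 0.295 0.102] roll -0.001
```

View pics/c3.png

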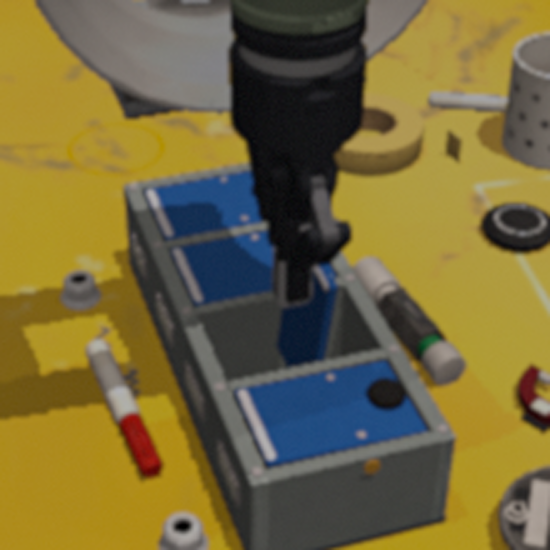

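The flap was pushed over; its lip is now near crop (338,280). I back off and check the angle.

Request:
carry_out(rows=[{"tx":-0.05,"ty":0,"tz":0,"roll":0,"hand":0},{"tx":-0.15,"ty":0,"tz":0,"roll":0,"hand":0},{"tx":-0.3,"ty":0,"tz":-0.1,"roll":0,"hand":0},{"tx":-0.45,"ty":0,"tz":-0.25,"roll":0,"hand":0},{"tx":-0.5,"ty":0,"tz":-0.4,"roll":0,"hand":0}])

```text
time_s: 7.9
position: [0.3846, 0.1148, 0.2042]
orientation: [[0.994, 0.11, -0.006], [0.11, -0.994, -0.001], [-0.006, 0.001, -1.0]]
contact_force: [0.8, 0.9, -0.3]
grip_width: 0.004
gripper_force: 0.0
```

Request:
carry_out(rows=[{"tx":0,"ty":0,"tz":-0.1,"roll":0,"hand":0},{"tx":0,"ty":0,"tz":-0.15,"roll":0,"hand":0},{"tx":0,"ty":0,"tz":-0.15,"roll":0,"hand":0},{"tx":0,"ty":0,"tz":-0.15,"roll":0,"hand":0},{"tx":0,"ty":0,"tz":-0.15,"roll":0,"hand":0}])

```text
time_s: 8.4
position: [0.3889, 0.1155, 0.2408]
orientation: [[0.994, 0.11, -0.003], [0.11, -0.994, -0.001], [-0.003, 0.0, -1.0]]
contact_force: [-0.0, 0.7, -0.3]
grip_width: 0.003
gripper_force: 0.0
```

Run:
```python
from plant import cams
import cv2,numpy as np
d=cams.get_image('side');a=cv2.resize(d['image'][180:300,300:420],None,fx=5,fy=5,interpolation=2)
f=240/np.tan(np.radians(d['vfov']/2));T=np.linalg.inv(d['cam_to_world'])
Y=.112;C=np.array([np.cos(Y),np.sin(Y),0]);D=np.array([-np.sin(Y),np.cos(Y),0]);h=np.array([.5217,.131,.072])
def px(p):
    q=T[:3,:3]@p+T[:3,3];return (np.array([d['cx']+f*q[0]/q[2],d['cy']+f*q[1]/q[2]])-[300,180])*5
for th in(1.2,1.4,1.6,1.8):
    L=h+60*.001*(-np.cos(th)*C+np.sin(th)*np.array([0,0,1]))
    print(th,px(L+.033*D).round(),px(L-.033*D).round())
print(px(h+.033*D).round(),px(h-.033*D).round())
cv2.imwrite('pics/c4.png',a)
from h import go;go(.557,.06,.079)
```

```text
1.2 [204. 184.] [273. 311.]
1.4 [239. 169.] [310. 295.]
1.6 [275. 160.] [348. 285.]
1.8 [311. 157.] [385. 281.]
[267. 308.] [336. 436.]
t 8.45 pos [0.3891 0.1156 0.2408] yaw 0.11 F [-0.05 -0.87  0.01] w 0.0
shift/250mm [0.645 0.295 0.646] roll -0.001
```

View pics/c4.png

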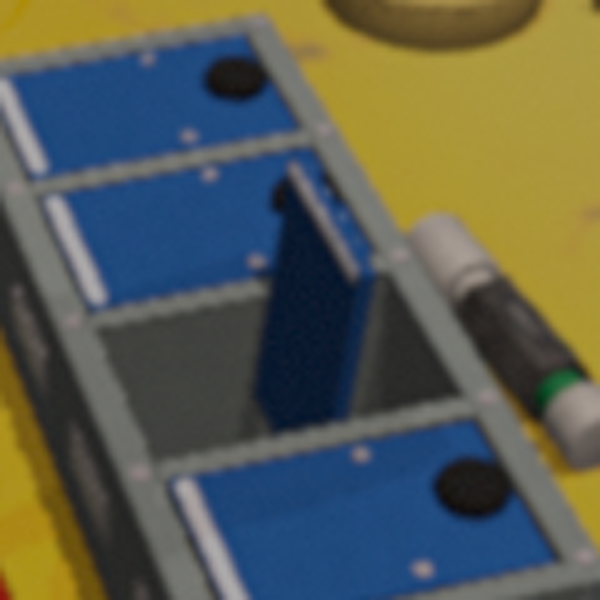

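The lip edge runs from (293,165) to (355,275) in the crop. That puts the hinge at about 1.65 rad, and the robot is clear.

```bash
python3 -c "
from plant import arm
print(arm.finish_job())"
```

```text
the job is handed in; nothing more can be done
None
```

Flap 3 (third from the +y end) was the free one; I pushed it open to about 1.65 rad (estimated from the side camera), backed the arm clear and handed the job in, with no verdict returned.

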